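# Set a table easel's leg to its length mark and hold it clamped

### The job

Slide the easel's wooden leg out until its brass pointer stands at the white line of the blue clip on the rule and hold it there with the red cam lever still open. Then, keeping the leg at the mark to within a few millimetres, squeeze the red lever fully shut against the aluminium post, gently (never more than 50 N on the lever). Finish while still holding the leg at the mark with the lever squeezed shut, so that I can do up the lock screw; leave the blue clip and the other things on the table where they are.

Things in the scene. Friction and masses are not known exactly. Their poses are not given: they have to be found in the camera images.
- easel_guide: Plywood board 350 x 100 x 12 mm, fixed to the table, carrying an easel leg's aluminium channel. Origin at table height on the leg's centre line; board from x = -215 to 135 mm. +x: the leg slides out; +y: side of rule and blue clip; z up. Channel: x = -207 to -87 mm, 40 mm wide, 35 mm high (1.5 mm rivets on top); a lock screw on its side reaches y = -41 mm
- easel_leg (a joint): how far the wooden leg is slid out, m: 0 = fully in, stop at 0.115. The pointer stands at x = -0.05 + this value in the board's frame. A spring in the channel always pulls the leg back in with 2 to 3 N, plus 0.6 N of friction, so it slides back if let go
- leg_pointer (a point): tip of the leg's brass pointer pin (3 mm thick), 25 mm to the +y side of the leg's centre line, 32 mm above the table; axes as the board's. The leg is 24 mm wide; its grey head under post and lever is 36 mm long, centred on the pointer, top 37 mm above the table. A rubber foot (top at 31 mm) ends the leg 55 mm ahead of the pointer
- post_foot (a point): foot of the aluminium post on the leg's head. The post is 8 mm along x, 24 mm wide (y), 35 to 77 mm above the table. This point is the middle of its foot, 11 mm behind the pointer (-x), 35 mm above the table, on the leg's centre line; axes as the board's. Its outer face looks to -x, 15 mm behind the pointer; the leg can be pushed out by this face
- cam_lever (a joint): red cam lever's angle, rad: 0 = open, leaning 0.6 rad away from the post towards +x; 0.6 = shut, upright and parallel to the post, at its stop. A spring opens it again; at the tip 3 N hold it against the spring when nearly open and 5 N when shut
- lever_paddle: red paddle of the cam lever, 7 mm thick, 20 wide. Origin on its hinge axis (board's y), 13 mm ahead of the pointer (+x), 32 mm above the table; axes as the board's when open. Round bead at its end, 10 mm diameter. Over post and bead, outside to outside along x: 55 mm open, 33 mm shut; squeezed by one finger on the post's outer face and one on the bead
- lever_tip (a point): centre of the round bead at the paddle's end, 39 mm from the hinge axis, 22 mm wide; 64 mm above the table when the lever is open, 71 mm when shut
- length_mark (a joint): where the blue clip stands on the rule, m, on the same scale as easel_leg: the leg is at the mark when both have the same value. The clip is stiff (12 N) and must not be shifted
- mark_line (a point): the inner end of the white line across the top of the blue clip (10 mm along x, 26 mm along y, 27 mm above the table), 27 mm to the +y side of the leg's centre line; axes as the board's. The leg is at the mark when leg_pointer and this point have the same x in the board's frame
- pinch_bowl: bystander: grey clay bowl, 130 mm wide, 59 mm high; origin under its middle
- stamp_block: bystander: wooden stamp, 37 x 42 x 46 mm; origin under its middle
- water_tub: bystander: pale grey tub, 76 mm wide, 58 mm high; origin under its middle
- glaze_jar_moss: bystander: glaze jar with green lid, 56 mm wide, 68 mm high; origin under its middle

How it is judged:
By the outcome, as a careful person would: the job done as asked, in the order asked, and still so for the second after the job is handed in, while the arm keeps its last pose, push and grip.
It also fails if it takes over 48 s, if anything falls off the work surface, if the arm or the gripper's body presses on something with over 40 N, if the wrist force passes 120 N, or if a joint passes its speed limit or range.

### The arm

A 6-joint arm with a two-finger parallel gripper is mounted at the origin on a cart in front of the work surface, level with it; the furniture and walls round the work are solid. World frame = base frame: x ahead of the robot, y to its left, z up, the work surface at z = 0. Lengths are in m, angles in degrees, forces in N, time in s.
With the tool pointing down it reaches from about 0.375 to 0.9 m from the base axis. Payload 3.1 kg.
Tool frame: the origin (TCP) lies on the centre line of the jaws, within the pads' length; the fingertips stand 25 mm ahead of it and the grasp point (between the pads) lies 6 mm ahead of it; y points along the fingers, x is the direction in which the jaws open and shut, and the axes are right-handed (so a half turn about y gives the same grasp; the last joint's range is limited). The gripper opens to 87 mm and grips with 3 to 60 N. Pads are 19 mm wide; open, the fingers measure 117 mm over their backs; the gripper's body (75 mm by 190 mm) begins 51 mm behind the grasp point.
Start: joints at [54.918, 30.224, 82.088, -0, 67.689, -10.227], TCP at [0.263, 0.567, 0.248] pointing down, gripper open.
Joint ranges: [-176.69, 176.69], [-43.24, 126.21], [12.49, 139.97], [-82, 262], [0, 151.66], [-163.58, 163.58]. Speed limits (degrees/s): [159.86, 159.86, 180, 180, 180, 180].

### API

Orientations are given as a 3x3 rotation matrix whose columns are the frame's x, y, z axes.
In Python, from rig import * gives the robot as it stands.
- The arm moves only by the tool play_rows, never from a script. Its argument "commands" is a list of rows, each a list of 2 entries, a list of its own where there are three numbers: the shift along the world's x, y, z in m, then the turn, a rotation vector about the world's x, y, z in rad. A call has 1 to 10 rows; each row is the pose to reach, as a shift and turn from the pose commanded when the call began; what a row does not reach only later rows make up. A row lasts 1/8 s, in which the tool goes at most 62.5 mm and 10.7 degrees, less where a joint would pass 70% of its speed; a pose out of reach is approached as far as the arm can. A call with a gripper value outside its range is refused whole. "gripper" is the finger opening in m, from 0 to 0.087, set as the call begins (left out, the last holds). The fingers move at their own pace and stop on an object; the grip force is fixed at half the most. Time passes only in rows, so rows that repeat a pose let the fingers close. It gives the time, the measured TCP pose, the force and the opening at its end, in the units of the state.
- read_state(): the state, without advancing time (a new reading comes with each control period).
- capture(name): name is "side" or "top"; returns a dict with "frame" (384x512x3 uint8, red, green, blue), "depth" (384x512 float32, m along the optical axis (not along the pixel's ray), 0 where there is no reading), "mtx" (3x3 intrinsics, pixels), "cam_to_world" (4x4, takes a point from camera to world coordinates). Camera axes: x right, y down, z forward; pixel columns grow to the right and rows downward; lengths in m; the calibration is good to about 2 mm. A picture is of the moment at which its call begins.
- hand_in(): hands the job in, once; it reports no verdict.
The state is a dict: "time_s": time; "joint_positions": joint angles; "qvel": joint speeds; "tau": joint torques, N m; "position": TCP position; "tcp_rot": TCP orientation; "force": force on the tool from outside, world axes, zero at the start; "moment": the same for the moment, N m; "opening": opening from 0.0 (shut) to 1.0 (fully open).
Only numpy, scipy, OpenCV 4.12 (cv2) and the standard library are available. Lean on these libraries where they do the work, as an engineer would, in place of code of your own. Each camera call takes 0.05 s, during which the arm holds its last target. There are 200 camera calls.

## Working session

There is one attempt and no reset: what is moved stays moved. The work goes in short steps, Python scripts to look and compute and a tool call to move; the robot and the scene stay as the last step left them, time stands still between calls to the robot, and variables do not carry over. Pictures are saved under pics/ and viewed, about 8 in all and at most 12, crops included, and the job is handed in when it is done.

Besides the shell and the picture viewer there is one more tool, called after "Emit:" by a JSON object that holds its "op" and its "data". play_rows: Moves the arm, as the interface text tells. Its arguments: {"type":"object","properties":{"commands":{"type":"array"},"gripper":{"type":"number"}},"required":["commands"]}

```bash
ls; mkdir -p pics; cat > h.py <<'E'
from rig import *
import numpy as np, cv2
def snap(n,f,crop=None,s=1):
    c=capture(n); im=c["frame"][:,:,::-1]
    if crop: r0,r1,c0,c1=crop; im=im[r0:r1,c0:c1]
    cv2.imwrite("pics/"+f,cv2.resize(im,None,fx=s,fy=s,interpolation=cv2.INTER_CUBIC))
    np.savez("pics/"+f+".npz",**c); return c
def P(c,u,v,z=None):
    K=c["mtx"];T=c["cam_to_world"]; r=np.linalg.inv(K)@[u,v,1]
    if z is None: return T[:3,:3]@(r*c["depth"][int(v),int(u)])+T[:3,3]
    d=T[:3,:3]@r; return T[:3,3]+d*(z-T[2,3])/d[2]
def proj(c,p):
    T=np.linalg.inv(c["cam_to_world"]); q=c["mtx"]@(T[:3,:3]@np.asarray(p)+T[:3,3]); return q[:2]/q[2]
E
python3 - <<'E'
from h import *
a=snap("side","s1.png",s=1.5); b=snap("top","t1.png",s=1.5)
print(a["cam_to_world"],b["cam_to_world"],a["mtx"],b["mtx"]); print(read_state())
E
```

```text
pics
[[ 0.6444346  -0.53198992  0.54926385 -0.25512195]
 [-0.76464787 -0.45228951  0.45907279 -0.62136726]
 [ 0.00420418 -0.71583582 -0.69825597  0.99053537]
 [ 0.          0.          0.          1.        ]] [[ 0.02606417 -0.99307488  0.11455545  0.35310855]
 [-0.99965924 -0.02572748  0.00441686 -0.00333029]
 [-0.00143905 -0.11463153 -0.99340704  1.31295807]
 [ 0.          0.          0.          1.        ]] [[371.89919696   0.         260.1526273 ]
 [  0.         371.89919696 193.16489998]
 [  0.           0.           1.        ]] [[358.60928975   0.         255.79374278]
 [  0.         358.60928975 198.11184694]
 [  0.           0.           1.        ]]
{'time_s': 0.1, 'joint_positions': array([ 5.49184662e+01,  3.02744786e+01,  8.21500644e+01,  6.11843716e-04,
        6.76893547e+01, -1.02259657e+01]), 'qvel': array([-0.01291375, -0.16338915, -0.13689616, -0.03128229, -0.04510433,
       -0.00660416]), 'tau': array([-4.44552734e-04, -4.40985811e+01, -1.77151787e+01,  6.34549675e-02,
        5.33651991e-02, -5.45753369e-05]), 'position': array([0.26230326, 0.5666107 , 0.24665478]), 'tcp_rot': array([[ 4.20334854e-01, -1.15060781e-03, -9.07368330e-01],
       [ 9.07366955e-01, -1.62108237e-03,  4.20336272e-01],
       [-1.95456100e-03, -9.99998024e-01,  3.62626090e-04]]), 'force': array([-0.09364466, -0.02056285,  0.6188742 ]), 'moment': array([-0.01052017,  0.02227896,  0.01185299]), 'opening': 1.0005364833422012}
```

View pics/s1.png

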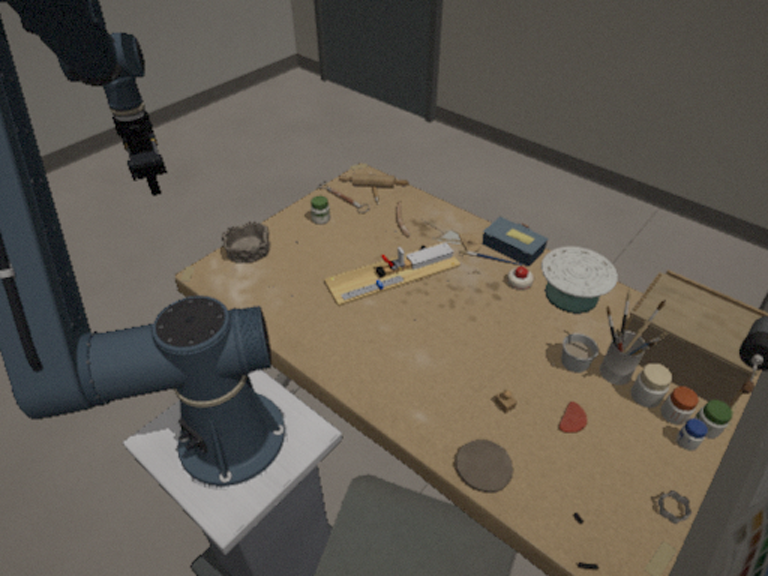

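View pics/t1.png

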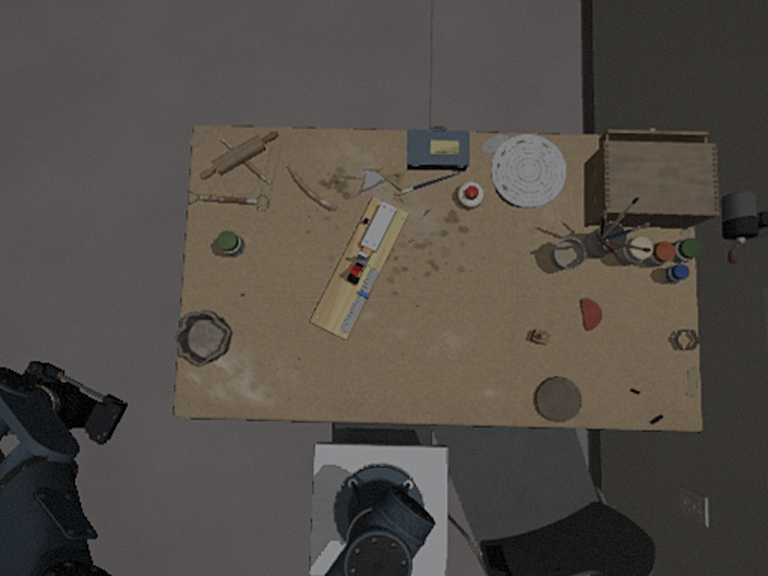

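The side view shows the board at about (390,270) in the enlarged picture. The top view shows it from (328,330) to (390,205), with the white channel at the far end, so the leg slides out towards the robot. I'll look closer.

```bash
python3 - <<'E'
from h import *
import cv2
def crop(f,o,r0,r1,c0,c1,s):
    im=np.load("pics/"+f+".png.npz")["frame"][r0:r1,c0:c1,::-1]
    im=cv2.resize(im,None,fx=s,fy=s,interpolation=cv2.INTER_CUBIC); return cv2.convertScaleAbs(im,alpha=1.6)
cv2.imwrite("pics/c1.png",crop("t1",0,128,230,200,280,6)[:600]); 
cv2.imwrite("pics/c2.png",crop("s1",0,155,205,210,315,7))
E
```

```text
(no output)
```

View pics/c1.png

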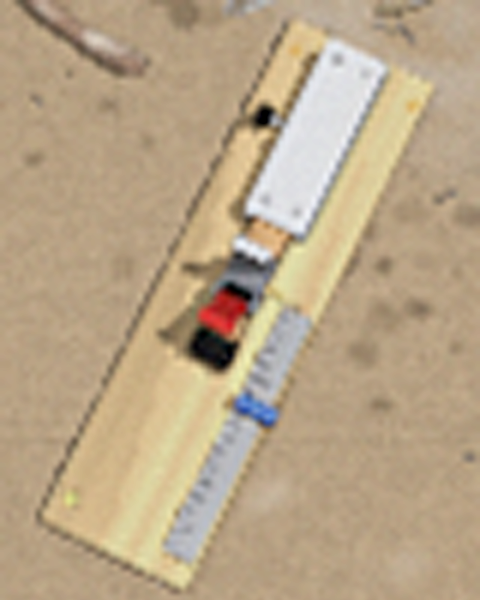

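View pics/c2.png

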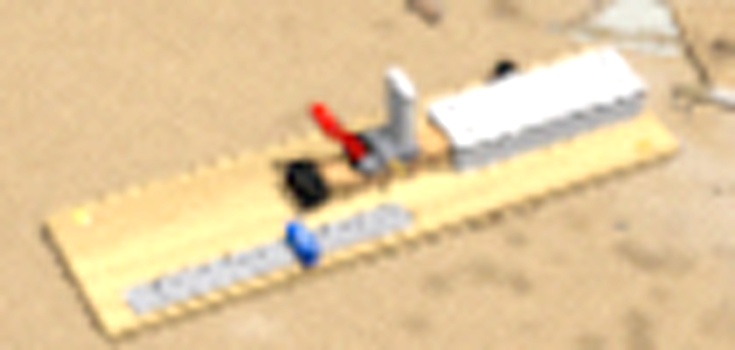

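Crop 1 (top view) shows the board corners at (40,517), (185,590), (433,88) and (290,20), the clip centre at (257,409) and the white post top at about (252,248). Crop 2 (side view) shows corners at (45,225), (110,337) and (678,150), and the clip at (303,240). I'll fit the pose from these.

```bash
cat >> h.py <<'E'
def load(f): return dict(np.load("pics/"+f+".png.npz"))
E
python3 - <<'E'
from h import *
from scipy.optimize import least_squares
t=load("t1"); s=load("s1")
ft=lambda u,v:np.array([200+(u+.5)/6-.5,128+(v+.5)/6-.5]); fs=lambda u,v:np.array([210+(u+.5)/7-.5,155+(v+.5)/7-.5])
C=[(t,ft(40,517),(135,-50,12)),(t,ft(185,590),(135,50,12)),(t,ft(433,88),(-215,50,12)),(t,ft(290,20),(-215,-50,12)),
(s,fs(45,225),(135,-50,12)),(s,fs(110,337),(135,50,6)),(s,fs(678,150),(-215,50,8))]
def W(q,p):
    c,sn=np.cos(q[2]),np.sin(q[2]); x,y,z=np.array(p)/1000
    return np.array([q[0]+c*x-sn*y,q[1]+sn*x+c*y,z])
r=lambda q:np.concatenate([proj(c,W(q,p))-u for c,u,p in C])
o=least_squares(r,[.55,.08,2.6]); q=o.x; print(q,np.degrees(q[2]),o.fun.round(2))
np.save("q.npy",q)
def B(w): 
    c,sn=np.cos(q[2]),np.sin(q[2]); d=np.array(w[:2])-q[:2]; return np.array([c*d[0]+sn*d[1],-sn*d[0]+c*d[1],w[2]])*1000
print("clip top",B(P(t,*ft(257,409),.027)),"side",B(P(s,*fs(303,238),.027)))
print("post top t",B(P(t,*ft(252,246),.077)),"s",B(P(s,*fs(400,78),.077)))
print("bead t",B(P(t,*ft(216,318),.064)),"s",B(P(s,*fs(318,110),.064)))
print("foot",B(P(t,*ft(213,350),.031)))
for n,f,w in(("jar",230/1.5,(240/1.5)),("bowl",136,225)): print(n,P(t,f,w,.06))
E
```

```text
[0.54007828 0.08076976 2.71864459] 155.7668612131335 [-0.27  1.03  0.26  0.84  0.46 -0.49  0.1  -0.49 -0.48 -1.66  0.    0.24
  0.68 -0.45]
clip top [16.33098832 40.08240714 27.        ] side [19.86618151 43.85740878 27.        ]
post top t [-63.93585248  -0.12328974  77.        ] s [-59.14918907  -0.16932874  77.        ]
bead t [-18.20503896  -1.95911052  64.        ] s [-13.91521497  -8.86504328  64.        ]
foot [-3.976024    0.88865117 31.        ]
jar [0.62476137 0.37067384 0.06      ]
bowl [0.39237787 0.41755568 0.06      ]
```

Emit:
{"op": "play_rows", "data": {"commands": [[[0.031,-0.05,-0.005],[0,0,-0.156]],[[0.062,-0.1,-0.01],[0,0,-0.312]],[[0.094,-0.15,-0.015],[0,0,-0.468]],[[0.125,-0.2,-0.02],[0,0,-0.624]],[[0.156,-0.25,-0.025],[0,0,-0.78]],[[0.187,-0.3,-0.03],[0,0,-0.935]],[[0.218,-0.35,-0.035],[0,0,-1.091]],[[0.25,-0.4,-0.04],[0,0,-1.247]],[[0.281,-0.45,-0.045],[0,0,-1.403]],[[0.312,-0.501,-0.05],[0,0,-1.559]]]}}

```text
time_s: 1.35
position: [0.5753, 0.0644, 0.1971]
tcp_rot: [[0.91, -0.001, 0.415], [-0.415, 0.0, 0.91], [-0.001, -1.0, 0.0]]
force: [1.0, 0.6, -0.0]
opening: 0.999
```

Emit:
{"op": "play_rows", "data": {"commands": [[[0,0,-0.04],[0,0,0]],[[0,0,-0.08],[0,0,0]],[[0,0,-0.08],[0,0,0]]]}}

```text
time_s: 1.72
position: [0.5719, 0.066, 0.1145]
tcp_rot: [[0.912, -0.008, 0.41], [-0.41, 0.001, 0.912], [-0.008, -1.0, -0.003]]
force: [-0.6, 0.7, -0.0]
opening: 1.0
```

```bash
cat >> h.py <<'E'
q=np.load("q.npy")
def W(x,y,z):
    c,s=np.cos(q[2]),np.sin(q[2]); return np.array([q[0]*1000+c*x-s*y,q[1]*1000+s*x+c*y,z])/1000
def B(w):
    c,s=np.cos(q[2]),np.sin(q[2]); d=np.array(w[:2])-q[:2]; return np.array([c*d[0]+s*d[1],-s*d[0]+c*d[1],w[2]])*1000
def both(f,n=(150,210,210,310),s=8,marks=()):
    c=snap("side",f); im=c["frame"][n[0]:n[1],n[2]:n[3],::-1]
    im=cv2.convertScaleAbs(cv2.resize(im,None,fx=s,fy=s,interpolation=cv2.INTER_CUBIC),alpha=1.6)
    for p in marks:
        u=(proj(c,p)-[n[2],n[0]]+.5)*s-.5; cv2.circle(im,tuple(int(x) for x in u),3,(255,0,255),1)
    cv2.imwrite("pics/"+f,im); return c
E
python3 - <<'E'
from h import *
st=read_state(); p=st["position"]; print(B(p),p)
both("s3.png",n=(135,205,220,320),marks=[W(-61,0,77),W(-15,0,64),W(18,40,27),p-[0,0,.025]])
E
```

```text
[-35.0763086    0.4411918  114.46521491] [0.57188267 0.06597035 0.11446521]
```

View pics/s3.png

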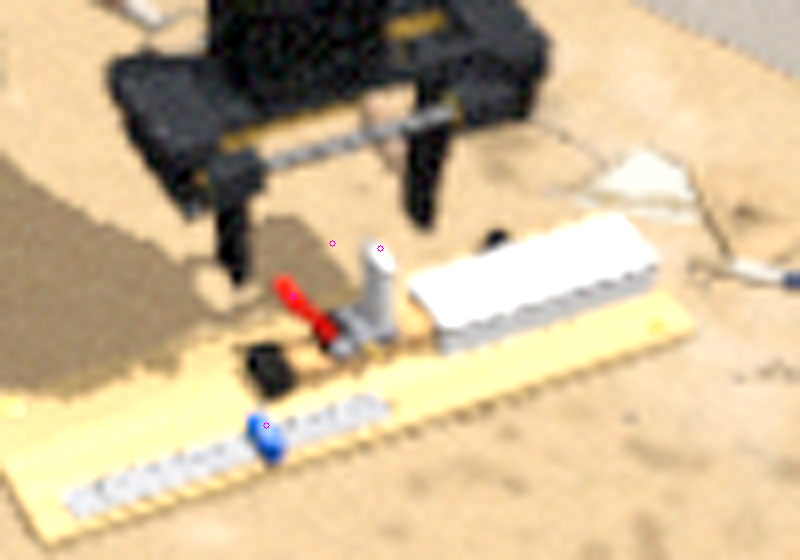

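The fingertips, at (238,278) and (422,225), straddle the post (380,250) and the red bead (290,290). Predictions match to about 1–2 mm, so I'll descend and narrow the jaws.

Emit:
{"op": "play_rows", "data": {"commands": [[[0,0,-0.015],[0,0,0]],[[0,0,-0.03],[0,0,0]],[[0,0,-0.038],[0,0,0]],[[0,0,-0.038],[0,0,0]],[[0,0,-0.038],[0,0,0]]]}}

```text
time_s: 2.4
position: [0.5749, 0.0661, 0.0798]
tcp_rot: [[0.912, 0.001, 0.41], [-0.41, -0.0, 0.912], [0.001, -1.0, 0.0]]
force: [0.9, -0.2, 0.1]
opening: 0.999
```

Emit:
{"op": "play_rows", "data": {"commands": [[[0,0,0],[0,0,0]],[[0,0,0],[0,0,0]],[[0,0,0],[0,0,0]]], "gripper": 0.068}}

```text
time_s: 2.78
position: [0.5748, 0.0661, 0.0798]
tcp_rot: [[0.912, 0.0, 0.41], [-0.41, -0.0, 0.912], [0.0, -1.0, 0.0]]
force: [-0.6, 0.7, 0.4]
opening: 0.806
```

```bash
python3 - <<'E'
from h import *
st=read_state(); p=st["position"]; print(B(p),st["force"],st["opening"]*87)
E
```

```text
[-37.65927601  -0.86430605  79.76375693] [-0.57251062  0.66342253  0.35747274] 70.12536735975897
```

Emit:
{"op": "play_rows", "data": {"commands": [[[-0.008,0.003,-0.004],[0,0,0]],[[-0.016,0.007,-0.004],[0,0,0]],[[-0.024,0.01,-0.004],[0,0,0]],[[-0.032,0.014,-0.004],[0,0,0]],[[-0.04,0.017,-0.004],[0,0,0]],[[-0.048,0.021,-0.004],[0,0,0]],[[-0.056,0.024,-0.004],[0,0,0]],[[-0.0625,0.027,-0.004],[0,0,0]],[[-0.0625,0.027,-0.004],[0,0,0]],[[-0.0625,0.027,-0.004],[0,0,0]]]}}

```text
time_s: 4.03
position: [0.5115, 0.093, 0.0755]
tcp_rot: [[0.912, -0.002, 0.41], [-0.41, -0.0, 0.912], [-0.001, -1.0, -0.001]]
force: [1.5, 0.2, 1.3]
opening: 0.783
```

```bash
python3 - <<'E'
from h import *
st=read_state(); p=st["position"]; print(B(p),st["force"],st["opening"]*87)
both("s4.png",n=(145,205,210,285),s=10)
c=snap("top","t4.png"); im=c["frame"][150:230,195:265,::-1]
cv2.imwrite("pics/t4.png",cv2.convertScaleAbs(cv2.resize(im,None,fx=7,fy=7,interpolation=cv2.INTER_CUBIC),alpha=1.8))
E
```

```text
[31.10176654  0.54562273 75.48602709] [1.46024541 0.19837419 1.3096127 ] 68.1095144433261
```

View pics/s4.png

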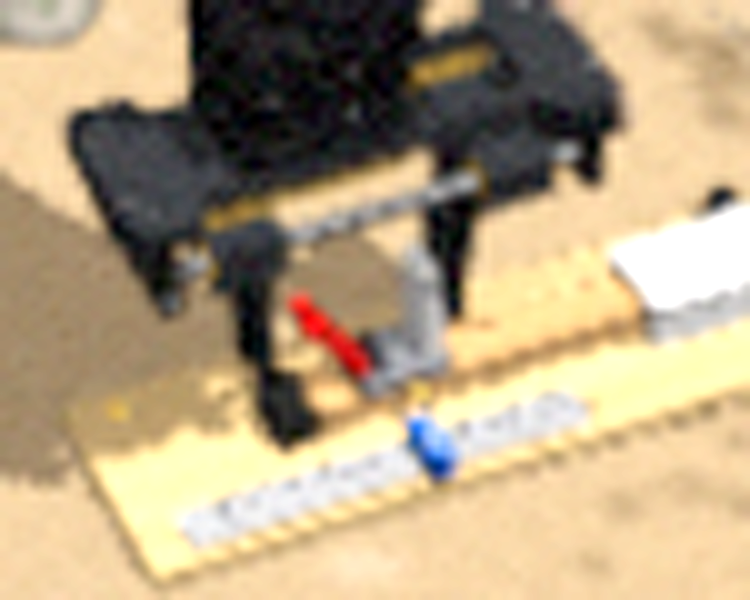

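View pics/t4.png

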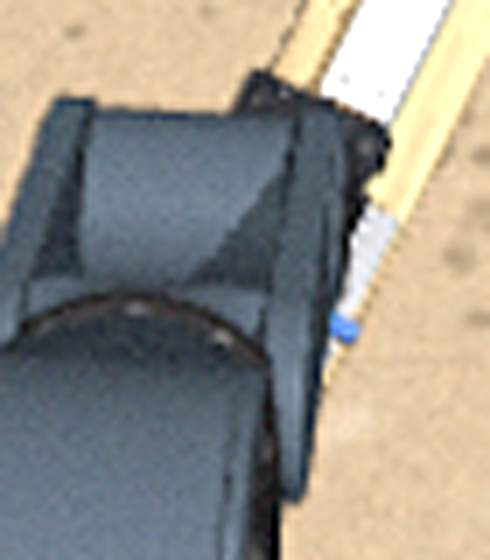

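The leg is out: the brass pin is at about (420,390) and the clip at about (432,445) in the side crop, with the lever still open and leaning away. At 3 mm per pixel I need subpixel work, so I'll compare the red lever and blue clip centroids with projected models in the same image.

```bash
cat > m.py <<'E'
from h import *
from scipy.optimize import least_squares
SS=16
def cover(c,boxes,r):
    r0,r1,c0,c1=r; m=np.zeros(((r1-r0)*SS,(c1-c0)*SS),np.uint8)
    for pts in boxes:
        u=np.array([(proj(c,W(*p))-[c0,r0]+.5)*SS for p in pts]); cv2.fillConvexPoly(m,cv2.convexHull(u.astype(np.int32)),1)
    M=cv2.moments(m,True); return np.array([M["m10"]/M["m00"],M["m01"]/M["m00"]])/SS-.5+[c0,r0]
def clip(M,zb=14): return [[(M+a,y,z) for a in(-5,5) for y in(27,53) for z in(zb,27)]]
def lever(xp,l0=8,a=0.6):
    h=xp+13; s,k=np.sin(a),np.cos(a); f=lambda l,n:(h+l*s+n*k,32+l*k-n*s)
    pad=[(f(l,n)[0],y,f(l,n)[1]) for l in(l0,39) for n in(-3.5,3.5) for y in(-10,10)]
    t=np.linspace(0,2*np.pi,24); b=[(h+39*s+5*np.cos(i),y,32+39*k+5*np.sin(i)) for i in t for y in(-11,11)]
    return [pad,b]
def cen(fr,r,col):
    r0,r1,c0,c1=r; f=fr[r0:r1,c0:c1].astype(float); R,G,Bl=f[...,0],f[...,1],f[...,2]
    w=(R-np.maximum(G,Bl)) if col=="r" else Bl-R
    w=np.where(w>0.25*w.max(),w,0); n,lab=cv2.connectedComponents((w>0).astype(np.uint8))
    k=1+np.argmax([w[lab==i].sum() for i in range(1,n)]); w=np.where(lab==k,w,0)
    v,u=np.mgrid[r0:r1,c0:c1]; return np.array([(w*u).sum(),(w*v).sum()])/w.sum(),w
def fit(c,r,fr=None,a=.6):
    fr=c["frame"] if fr is None else fr
    b,wb=cen(fr,r,"b"); rr,wr=cen(fr,r,"r"); print("blue",b.round(2),(wb>0).sum(),"red",rr.round(2),(wr>0).sum())
    out=[]
    for l0 in(6,10,14):
        f=lambda x:np.concatenate([cover(c,clip(x[3]),r)+x[:2]-b,cover(c,lever(x[2],l0,a),r)+x[:2]-rr,[.3*x[0],.3*x[1]]])
        o=least_squares(f,[0,0,x0,18],diff_step=.02,x_scale=[1,1,10,10]); out.append(o.x); print(l0,o.x.round(2),"M-pointer",round(o.x[3]-o.x[2],2),o.fun.round(2))
E
python3 - <<'E'
import m; from m import *
m.x0=-50
print("top t1");fit(load("t1"),(165,215,220,265)); print("side s1");fit(load("s1"),(160,205,240,275))
m.x0=12
S=[capture("side")["frame"].astype(float) for _ in range(8)]; fr=np.mean(S,0)
print("side now");fit(load("s4"),(165,200,230,265),fr)
f=cv2.resize(fr[172:196,232:264,::-1],None,fx=24,fy=24,interpolation=cv2.INTER_LANCZOS4); cv2.imwrite("pics/s5.png",np.clip(f*1.6,0,255))
E
```

```text
top t1
blue [242.31 195.83] 21 red [236.64 179.83] 43
6 [ -0.16  -0.09 -50.96  16.27] M-pointer 67.23 [-0.03 -0.01  0.05  0.02 -0.05 -0.03]
10 [ -0.13  -0.07 -51.84  16.27] M-pointer 68.11 [ 0.    0.01  0.02  0.   -0.04 -0.02]
14 [-1.100e-01 -4.000e-02 -5.274e+01  1.619e+01] M-pointer 68.93 [ 0.01  0.01  0.   -0.   -0.03 -0.01]
side s1
blue [252.65 189.12] 18 red [257.51 173.05] 30
6 [  0.09  -0.06 -48.25  19.39] M-pointer 67.64 [-0.01 -0.04  0.04  0.08  0.03 -0.02]
10 [  0.     0.1  -49.44  18.77] M-pointer 68.21 [ 0.03  0.06 -0.02 -0.06  0.    0.03]
14 [ -0.28   0.35 -51.47  17.47] M-pointer 68.94 [ 0.05  0.19 -0.09 -0.21 -0.08  0.11]
side now
blue [252.64 189.18] 19 red [242.38 177.89] 33
6 [ 0.17 -0.04 15.41 19.88] M-pointer 4.47 [-0.04 -0.05  0.02  0.08  0.05 -0.01]
10 [-0.1   0.2  13.26 18.51] M-pointer 5.26 [-0.    0.06  0.   -0.08 -0.03  0.06]
14 [ 0.07  0.28 13.   18.8 ] M-pointer 5.81 [ 0.1   0.17 -0.05 -0.25  0.02  0.08][ WARN:0@13.436] global loadsave.cpp:1063 imwrite_ Unsupported depth image for selected encoder is fallbacked to CV_8U.
```

View pics/s5.png

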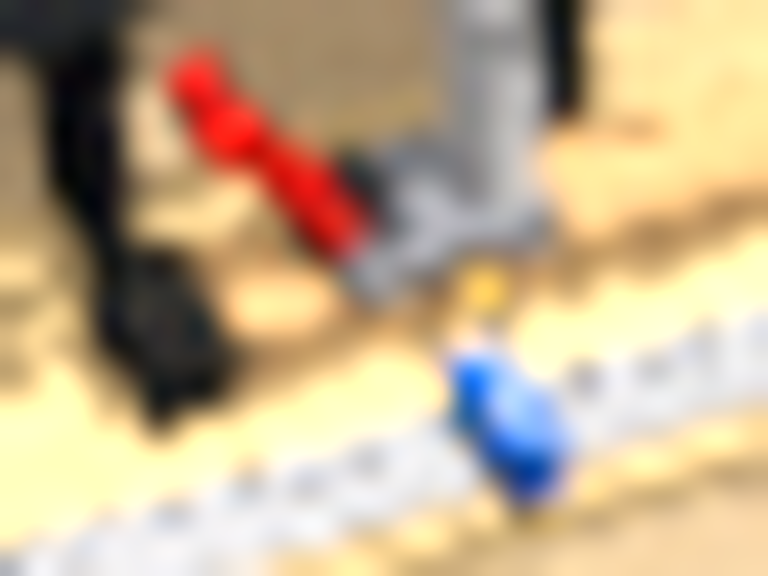

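The remaining gap measures about 5 mm. The start image agrees from both cameras at about 68.1 mm in total, of which about 63 mm is done. Advancing 5 mm.

Emit:
{"op": "play_rows", "data": {"commands": [[[-0.002,0.001,0],[0,0,0]],[[-0.004,0.0018,0],[0,0,0]],[[-0.0046,0.0021,0],[0,0,0]],[[-0.0046,0.0021,0],[0,0,0]],[[-0.0046,0.0021,0],[0,0,0]]]}}

```text
time_s: 5.15
position: [0.5073, 0.0953, 0.0755]
tcp_rot: [[0.912, -0.001, 0.41], [-0.41, 0.0, 0.912], [-0.001, -1.0, -0.0]]
force: [0.8, -2.4, -0.7]
opening: 0.779
```

```bash
python3 - <<'E'
import m; from m import *
st=read_state(); print(B(st["position"]),st["force"],st["opening"]*87)
m.x0=17
S=[capture("side")["frame"].astype(float) for _ in range(8)]; fr=np.mean(S,0)
fit(load("s4"),(165,202,225,265),fr)
E
```

```text
[35.91219696  0.19091165 75.49968401] [ 0.82182874 -2.38035683 -0.68918976] 67.73365349453596
blue [252.64 189.17] 19 red [241.18 178.19] 37
6 [ 0.1  -0.05 19.93 19.42] M-pointer -0.52 [ 0.   -0.08  0.01  0.09  0.03 -0.02]
10 [-0.03  0.13 18.42 18.74] M-pointer 0.31 [ 0.01  0.04 -0.   -0.05 -0.01  0.04]
14 [ 0.24  0.2  18.65 19.75] M-pointer 1.1 [ 0.03  0.17 -0.06 -0.19  0.07  0.06]
```

The pointer is at the mark within about 0.3 mm and the lever is open. Now I'll squeeze in small steps, moving the hand back by half of each closing step.

Emit:
{"op": "play_rows", "data": {"commands": [[[0.0018,-0.0008,0],[0,0,0]],[[0.0018,-0.0008,0],[0,0,0]]], "gripper": 0.064}}

```text
time_s: 5.8
position: [0.5099, 0.0942, 0.0755]
tcp_rot: [[0.912, 0.001, 0.41], [-0.41, -0.0, 0.912], [0.001, -1.0, 0.0]]
force: [2.5, -2.3, -2.3]
opening: 0.741
```

Emit:
{"op": "play_rows", "data": {"commands": [[[0.0018,-0.0008,0],[0,0,0]],[[0.0018,-0.0008,0],[0,0,0]]], "gripper": 0.06}}

```text
time_s: 6.05
position: [0.5117, 0.0935, 0.0755]
tcp_rot: [[0.912, 0.001, 0.41], [-0.41, -0.0, 0.912], [0.001, -1.0, 0.0]]
force: [2.6, -2.4, -2.1]
opening: 0.695
```

```bash
python3 - <<'E'
import m; from m import *
st=read_state(); o=st["opening"]*87; b=B(st["position"]); print(b,"pointer~",b[0]-o/2+15,st["force"],o)
m.x0=17
S=[capture("side")["frame"].astype(float) for _ in range(4)]; fr=np.mean(S,0)
fit(load("s4"),(165,202,225,265),fr)
E
```

```text
[3.10591725e+01 6.80828911e-02 7.55363866e+01] pointer~ 15.841167630938624 [ 2.63755124 -2.41577583 -2.07981708] 60.436009668421995
blue [252.67 189.14] 18 red [241.31 178.07] 34
6 [ 0.09 -0.1  19.24 19.42] M-pointer 0.18 [-0.04 -0.09  0.05  0.11  0.03 -0.03]
10 [ 0.02  0.08 18.13 18.88] M-pointer 0.74 [ 0.03  0.02 -0.01 -0.    0.01  0.02]
14 [ 0.03  0.2  17.22 18.81] M-pointer 1.6 [ 0.04  0.13 -0.04 -0.19  0.01  0.06]
```

Emit:
{"op": "play_rows", "data": {"commands": [[[0.0008,-0.0004,0],[0,0,0]],[[0.0008,-0.0004,0],[0,0,0]]], "gripper": 0.056}}

```text
time_s: 6.5
position: [0.5122, 0.0932, 0.0756]
tcp_rot: [[0.912, 0.0, 0.41], [-0.41, 0.0, 0.912], [0.0, -1.0, 0.0]]
force: [2.6, -1.4, -1.6]
opening: 0.647
```

Emit:
{"op": "play_rows", "data": {"commands": [[[0.0018,-0.0008,0],[0,0,0]],[[0.0018,-0.0008,0],[0,0,0]]], "gripper": 0.052}}

```text
time_s: 6.75
position: [0.5138, 0.0925, 0.0756]
tcp_rot: [[0.912, -0.0, 0.41], [-0.41, 0.0, 0.912], [-0.0, -1.0, 0.0]]
force: [3.0, -0.9, -1.8]
opening: 0.61
```

```bash
python3 - <<'E'
from h import *
st=read_state(); o=st["opening"]*87; b=B(st["position"]); print(b,"pointer~",b[0]-o/2+15,st["force"],o)
E
```

```text
[2.88309398e+01 7.54438932e-02 7.56061453e+01] pointer~ 17.299421360697277 [ 3.00423469 -0.88725484 -1.80085773] 53.06303691256737
```

Emit:
{"op": "play_rows", "data": {"commands": [[[0.0018,-0.0008,0],[0,0,0]],[[0.0018,-0.0008,0],[0,0,0]]], "gripper": 0.048}}

```text
time_s: 7.0
position: [0.5159, 0.0915, 0.0756]
tcp_rot: [[0.912, 0.001, 0.41], [-0.41, -0.0, 0.912], [0.001, -1.0, 0.0]]
force: [4.0, -1.2, -1.5]
opening: 0.561
```

Emit:
{"op": "play_rows", "data": {"commands": [[[0.0018,-0.0008,0],[0,0,0]],[[0.0018,-0.0008,0],[0,0,0]]], "gripper": 0.044}}

```text
time_s: 7.25
position: [0.5179, 0.0907, 0.0756]
tcp_rot: [[0.912, 0.001, 0.41], [-0.41, -0.0, 0.912], [0.001, -1.0, 0.0]]
force: [3.1, -1.0, -1.6]
opening: 0.515
```

```bash
python3 - <<'E'
from h import *
st=read_state(); o=st["opening"]*87; b=B(st["position"]); print(b,"pointer~",b[0]-o/2+15,st["force"],o)
E
```

```text
[24.33268627  0.08489738 75.5549655 ] pointer~ 16.91377233328387 [ 3.10448438 -1.04995216 -1.59979302] 44.837827868928436
```

Emit:
{"op": "play_rows", "data": {"commands": [[[0.0016,-0.0007,0],[0,0,0]],[[0.0016,-0.0007,0],[0,0,0]]], "gripper": 0.04}}

```text
time_s: 7.5
position: [0.5194, 0.09, 0.0756]
tcp_rot: [[0.912, 0.001, 0.41], [-0.41, -0.0, 0.912], [0.001, -1.0, 0.0]]
force: [3.5, -0.4, -1.8]
opening: 0.47
```

Emit:
{"op": "play_rows", "data": {"commands": [[[0.0016,-0.0007,0],[0,0,0]],[[0.0016,-0.0007,0],[0,0,0]]], "gripper": 0.036}}

```text
time_s: 7.75
position: [0.5209, 0.0893, 0.0756]
tcp_rot: [[0.912, 0.001, 0.41], [-0.41, -0.0, 0.912], [0.001, -1.0, 0.0]]
force: [3.3, -0.2, -2.2]
opening: 0.419
```

```bash
python3 - <<'E'
from h import *
st=read_state(); o=st["opening"]*87; b=B(st["position"]); print(b,"pointer~",b[0]-o/2+15,st["force"],o)
E
```

```text
[21.00798247  0.08172034 75.55446269] pointer~ 17.784209662222313 [ 3.2729301  -0.17936408 -2.2280846 ] 36.44754562244115
```

Emit:
{"op": "play_rows", "data": {"commands": [[[0.0012,-0.0005,0],[0,0,0]],[[0.0018,-0.0008,0],[0,0,0]],[[0.0018,-0.0008,0],[0,0,0]],[[0.0018,-0.0008,0],[0,0,0]]], "gripper": 0.031}}

```text
time_s: 8.25
position: [0.5225, 0.0886, 0.0756]
tcp_rot: [[0.912, 0.0, 0.41], [-0.41, -0.0, 0.912], [0.0, -1.0, 0.0]]
force: [3.8, -0.7, -0.9]
opening: 0.364
```

```bash
python3 - <<'E'
import m; from m import *
st=read_state(); o=st["opening"]*87; b=B(st["position"]); print(b,"pointer~",b[0]-o/2+15,st["force"],o)
m.x0=17
S=[capture("side")["frame"].astype(float) for _ in range(8)]; fr=np.mean(S,0)
fit(load("s4"),(160,202,225,265),fr,a=0)
f=cv2.resize(fr[165:197,226:268,::-1].clip(0,255)*1.6,None,fx=18,fy=18,interpolation=cv2.INTER_LANCZOS4); cv2.imwrite("pics/s6.png",np.clip(f,0,255).astype(np.uint8))
E
```

```text
[1.92303756e+01 6.46652861e-02 7.55796171e+01] pointer~ 18.385515462740923 [ 3.75819642 -0.68576587 -0.85771663] 31.68972027957944
blue [252.65 189.18] 19 red [245.15 176.61] 26
6 [ 0.12  0.15 18.65 19.29] M-pointer 0.64 [ 0.02  0.07 -0.02 -0.12  0.04  0.05]
10 [ 0.37  0.28 20.07 20.1 ] M-pointer 0.02 [ 0.09  0.26 -0.13 -0.28  0.11  0.08]
14 [ 0.22  0.5  19.38 19.3 ] M-pointer -0.08 [ 0.13  0.42 -0.12 -0.5   0.07  0.15]
```

View pics/s6.png

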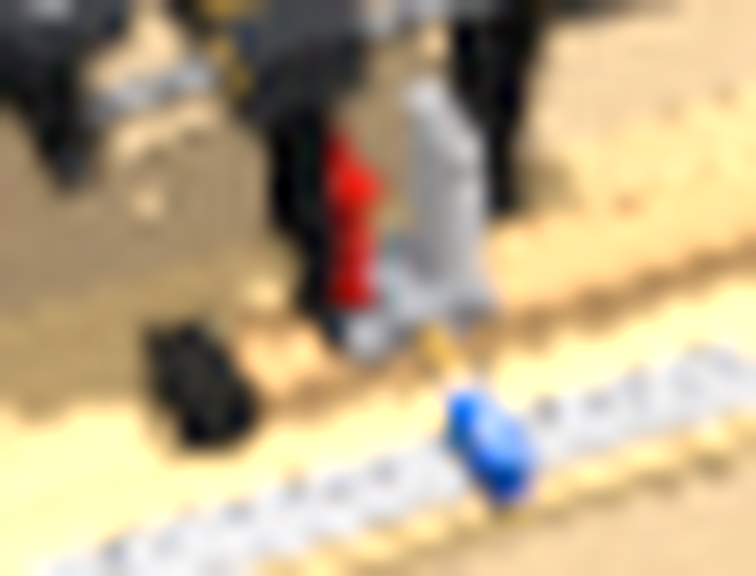

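The lever is upright and parallel to the post (red at (350,230), post at (450,200)), and the pin at (440,350) points at the clip at (485,440). I'll tighten a little more to confirm it is at its stop.

Emit:
{"op": "play_rows", "data": {"commands": [[[0,0,0],[0,0,0]],[[0,0,0],[0,0,0]],[[0,0,0],[0,0,0]],[[0,0,0],[0,0,0]]], "gripper": 0.027}}

```text
time_s: 9.15
position: [0.5224, 0.0886, 0.0756]
tcp_rot: [[0.912, 0.0, 0.41], [-0.41, 0.0, 0.912], [0.0, -1.0, 0.0]]
force: [3.6, 0.1, -1.2]
opening: 0.37
```

```bash
python3 - <<'E'
import m; from m import *
st=read_state(); o=st["opening"]*87; b=B(st["position"]); print(b,"pointer~",b[0]-o/2+15,st["force"],o)
m.x0=17
S=[capture("side")["frame"].astype(float) for _ in range(8)]; fr=np.mean(S,0)
fit(load("s4"),(160,202,225,265),fr,a=0); print(read_state()["opening"]*87,read_state()["time_s"])
E
```

```text
[19.3056203   0.08627653 75.59543638] pointer~ 18.22946857059082 [ 3.62380331  0.07222624 -1.18738755] 32.152303458133694
blue [252.65 189.18] 19 red [245.15 176.65] 26
6 [-0.15  0.26 17.63 18.22] M-pointer 0.6 [ 0.01  0.11 -0.03 -0.13 -0.04  0.08]
10 [ 0.04  0.37 18.65 18.74] M-pointer 0.09 [ 0.08  0.27 -0.11 -0.32  0.01  0.11]
14 [-0.37  0.69 16.98 16.69] M-pointer -0.28 [ 0.15  0.41 -0.14 -0.49 -0.11  0.21]
31.98260270177211 9.55
```

```bash
python3 -c "
from rig import *
print(hand_in())"
```

```text
the job is handed in; nothing more can be done
None
```

I slid the leg out by the post with the lever still open and stopped with the pointer about 0.3 mm from the clip's line. I then squeezed the lever shut in small steps, moving the hand back as the jaws closed. I handed the job in at about 9.6 s, still holding.

**Lever:** it is upright and parallel to the post. The jaws stopped on it at about 32 mm, and commanding them tighter didn't close them further. That is about 1 mm under the nominal 33 mm, which I put down to finger give or sensor error.

**Leg at the mark:** the camera puts the pointer within about ±0.6 mm of the line. The arm's own position suggests it is about 0.5–1 mm past it, so the two differ slightly but both are within a few millimetres. At the worst point of the squeeze the leg slipped back by about 1.2 mm by the arm's position, which I corrected.

**Forces:** the wrist force reading stayed within about 4 N. I didn't measure the force on the lever; the gripper's fixed setting should limit it to about 30 N.

**Clip and other things:** the blue clip didn't shift in the images. I moved nothing else, but I didn't take a last picture of the bystanders.

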